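Close the washed storage canisters with their own lids

ROBOT

A 6-joint arm with a two-finger parallel gripper is mounted at the origin on a cart in front of the work surface, level with it; the furniture and walls round the work are solid. World frame = base frame: x ahead of the robot, y to its left, z up, the work surface at z = 0. Lengths are in m, angles in rad, forces in N, time in s.
With the tool pointing down it reaches from about 0.35 to 0.975 m from the base axis. Payload 4.9 kg.
Tool frame: the origin (TCP) lies at the very end of the fingers, on their centre line; the grasp point (between the pads) lies 19 mm behind it; z points along the fingers, y is the line along which they close (so a half turn about z gives the same grasp; the last joint's range is limited). The gripper opens to 85 mm and grips with 20 to 120 N. Pads are 22 mm wide; open, the fingers measure 114 mm over their backs; the gripper's body (76 mm by 85 mm) begins 54 mm behind the grasp point. The pads swing forward as they close: fully open they stand 13 mm farther back than shut.
Start: joints at [1.213, 0.053, 1.613, -0, 1.476, -0.119], TCP at [0.148, 0.607, 0.208] pointing down, gripper open.
Joint ranges: [-3.01, 3.01], [-1.01, 2.22], [0.06, 2.58], [-1.02, 4.17], [0.09, 2.62], [-3.14, 3.14]. Speed limits (rad/s): [2.57, 2.57, 3.14, 3.14, 3.14, 3.14].

INTERFACE

Orientations are given as a unit quaternion [w, x, y, z].
In Python, from plant import * gives the robot as it stands.
- The arm moves only by the tool jog_arm, never from a script. Its argument "moves" is a list that holds one entry, the list of rows, each a list of 7 numbers: the finger opening in cm, from 0 to 8.54, then the shift along the tool's x, y, z in cm, then the turn, a rotation vector about the tool's x, y, z in rad. A call has 1 to 20 rows; each row shifts and turns the commanded pose from where the row before left it, along the tool's axes as they then stand; what a row does not reach is not made up. A row lasts 1/12 s, in which the tool goes at most 41.7 mm and 7.16 degrees, less where a joint would pass 70% of its speed; a pose out of reach is approached as far as the arm can. A call is refused whole if a number of a shift passes 4.17 or a number of a turn 0.125, either way. A call with a gripper value outside its range is refused whole. The fingers move at their own pace and stop on an object; the grip force is fixed at half the most. Time passes only in rows, so rows that do not move let the fingers close. It gives the time, the measured TCP pose, the force, the opening and the grip force at its end, in the units of the state.
- state(): the state, without advancing time (a new reading comes with each control period).
- grab_frame(name): name is "side" or "top" or "wrist"; returns a dict with "color" (420x560x3 uint8, blue, green, red), "depth" (420x560 float32, m along the optical axis (not along the pixel's ray), 0 where there is no reading), "fx", "fy", "cx", "cy" (pixels), "k1" (the pictures are not rectified: a ray, as slopes to the right and down, at radius r is drawn at 1 + k1 r^2 times it, then the intrinsics apply), "R" (3x3) and "t" (3): a world point X has camera coordinates R X + t. Camera axes: x right, y down, z forward; pixel columns grow to the right and rows downward; lengths in m; the calibration is good to about 2 mm. A picture is of the moment at which its call begins.
- job_done(): hands the job in; it is judged then, once.
Trained networks look in a picture, given as the dict that the camera call returned (one of the last four; its "shot" number tells which), for a name from the list of things; names that differ only in an ending like _2 or _b are one class to them, and where a whole thing is asked for, a point or a joint stands for the part that bears it (a point fixed in the world has none). Each returns a list of dicts, best first, with "p" (0 to 1); they miss things now and then, are a little off and sometimes report something else, mostly with a low value. They report only what shows in the picture. A call takes as long as a camera call. They do not tell look-alikes from the thing itself.
- recognise(name, picture): "rect" ([centre column, centre row, width, height] in pixels, round what is visible of it).
- regions_of(name, picture): "pixels" (420x560 bool, what is visible of it) and "rect" ([centre column, centre row, width, height] in pixels, round what is visible of it).
The state is a dict: "time": time; "joint_pos": joint angles; "joint_vel": joint speeds; "joint_efforts": joint torques, N m; "tool_pos": TCP position; "tool_rot": TCP orientation; "contact_force": force on the tool from outside, world axes, zero at the start; "ft_torque": the same for the moment, N m; "gripper_width": opening from 0.0 (shut) to 1.0 (fully open); "grasp_force": force on a finger pad.
Only numpy, scipy, OpenCV 4.12 (cv2) and the standard library are available. Lean on these libraries where they do the work, as an engineer would, in place of code of your own. Each camera call takes 0.05 s, during which the arm holds its last target. There are 200 camera calls.

TASK

The four stoneware storage canisters have been washed and dried: close each one with its own lid, the one of its glaze and size, so that the plug sits in the mouth and the flange lies flat on the rim all round. Lower the lids rather than dropping them, and leave the canisters standing where they are.

Things in the scene. Friction and masses are not known exactly. Their poses are not given: they have to be found in the camera images.
- canister_blue: dark blue glazed stoneware canister, open and empty, loose, standing upright: 95 mm tall, rim 76 mm across outside (80 mm at the belly), mouth 66 mm across, wall 5 mm. Origin: centre of its underside, z up; the rim lies 95 mm above it. It is round, so its yaw means nothing.
- lid_blue: dark blue lid, 90 g, lying knob up on its plug. Origin: centre of the plug's underside, z up. Clay plug 0 to 14 mm high, 50 mm across at its foot, 60 from 10 mm up; flange 78 mm across, underside at 14, top at 20 (edge) to 22.5 mm; round pale wood knob on the axis up to 52 mm, 28 mm across from 31 to 44 mm: grip there from above. Seated, its origin is 81 mm above the blue canister's.
- canister_cream: cream white glazed stoneware canister, open and empty, loose, standing upright: 110 mm tall, rim 92 mm across outside (96 mm at the belly), mouth 82 mm across, wall 5 mm. Origin: centre of its underside, z up; the rim lies 110 mm above it. It is round, so its yaw means nothing.
- lid_cream: cream white lid, 120 g, lying knob up on its plug. Origin: centre of the plug's underside, z up. Clay plug 0 to 14 mm high, 66 mm across at its foot, 76 from 10 mm up; flange 94 mm across, underside at 14, top at 20 (edge) to 22.5 mm; round pale wood knob on the axis up to 52 mm, 28 mm across from 31 to 44 mm: grip there from above. Seated, its origin is 96 mm above the cream canister's.
- canister_green: sage green glazed stoneware canister, open and empty, loose, standing upright: 125 mm tall, rim 108 mm across outside (112 mm at the belly), mouth 98 mm across, wall 5 mm. Origin: centre of its underside, z up; the rim lies 125 mm above it. It is round, so its yaw means nothing.
- lid_green: sage green lid, 150 g, lying knob up on its plug. Origin: centre of the plug's underside, z up. Clay plug 0 to 14 mm high, 82 mm across at its foot, 92 from 10 mm up; flange 110 mm across, underside at 14, top at 20 (edge) to 22.5 mm; round pale wood knob on the axis up to 52 mm, 28 mm across from 31 to 44 mm: grip there from above. Seated, its origin is 111 mm above the green canister's.
- canister_russet: rust red glazed stoneware canister, open and empty, loose, standing upright: 140 mm tall, rim 124 mm across outside (128 mm at the belly), mouth 114 mm across, wall 5 mm. Origin: centre of its underside, z up; the rim lies 140 mm above it. It is round, so its yaw means nothing.
- lid_russet: rust red lid, 180 g, lying knob up on its plug. Origin: centre of the plug's underside, z up. Clay plug 0 to 14 mm high, 98 mm across at its foot, 108 from 10 mm up; flange 126 mm across, underside at 14, top at 20 (edge) to 22.5 mm; round pale wood knob on the axis up to 52 mm, 28 mm across from 31 to 44 mm: grip there from above. Seated, its origin is 126 mm above the russet canister's.
Mind the look-alikes: they are no part of the job. What is shaped like the lid_cream but yellow is not meant.

How it is judged:
By the outcome, as a careful person would: the job done as asked, in the order asked, and still so for the second after the job is handed in, with the robot touching nothing.
It also fails if it takes over 128 s, if anything falls off the work surface, if the arm or the gripper's body presses on something with over 40 N, if the wrist force passes 120 N, or if a joint passes its speed limit or range.

## Working session

There is one attempt and no reset: what is moved stays moved. The work goes in short steps, Python scripts to look and compute and a tool call to move; the robot and the scene stay as the last step left them, time stands still between calls to the robot, and variables do not carry over. Pictures are saved under pics/ and viewed, at most 14 in all, crops included, and the job is handed in when it is done.

Besides the shell and the picture viewer there is one more tool, called after "Request:" by a JSON object that holds its "method" and its "body". jog_arm: Moves the arm, as the interface text tells. Its arguments: {"type":"object","properties":{"moves":{"type":"array"}},"required":["moves"]}

```bash
ls; mkdir -p pics; python3 - <<'E'
from plant import *
import cv2,pickle
s=state();print(s)
for n in("top","side"):
    f=grab_frame(n);pickle.dump(f,open(n+".pkl","wb"));cv2.imwrite(f"pics/{n}0.png",f["color"])
    print(n,f["fx"],f["cx"],f["cy"],f["k1"],f["R"],f["t"])
E
```

```text
pics
{'time': 0.0, 'joint_pos': array([ 1.21298930e+00,  5.33613612e-02,  1.61428120e+00, -7.73937006e-06,
        1.47599383e+00, -1.18989443e-01]), 'joint_vel': array([ 7.24533222e-05, -4.02677330e-04, -1.49924735e-03, -3.38943336e-04,
       -6.32790009e-05,  1.80019763e-03]), 'joint_efforts': array([ 1.94040949e-03, -3.93687880e+01, -3.70173740e+01, -2.73118241e-05,
        7.12691181e-03,  9.33300242e-06]), 'tool_pos': array([0.14760782, 0.60663713, 0.20696792]), 'tool_rot': array([-2.37567436e-04,  1.19124800e-01,  9.92878763e-01, -9.93876236e-04]), 'contact_force': array([ 0.85744326, -0.28483672,  0.87075167]), 'ft_torque': array([0.01358547, 0.02203764, 0.03455924]), 'grasp_force': 0.0, 'gripper_width': 0.995499079494725}
top 465.5734868497711 283.361730413607 211.5784921726727 -0.10532532553873128 [[ 2.27543316e-03 -9.99823039e-01 -1.86738807e-02]
 [-9.94046666e-01 -2.27315802e-04 -1.08954920e-01]
 [ 1.08931394e-01  1.88106285e-02 -9.93871275e-01]] [-0.09017617  0.54534473  1.27001175]
side 381.44759990796945 278.3379088000375 204.00566986626893 -0.06079080802893582 [[-0.90144493  0.43272727  0.0120067 ]
 [ 0.37178877  0.78811111 -0.49056497]
 [-0.22174345 -0.43775334 -0.8713219 ]] [ 0.52823962 -0.1184309   1.24111793]
```

View pics/top0.png

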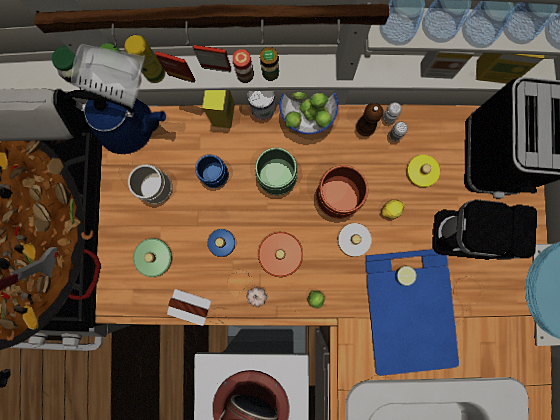

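View pics/side0.png

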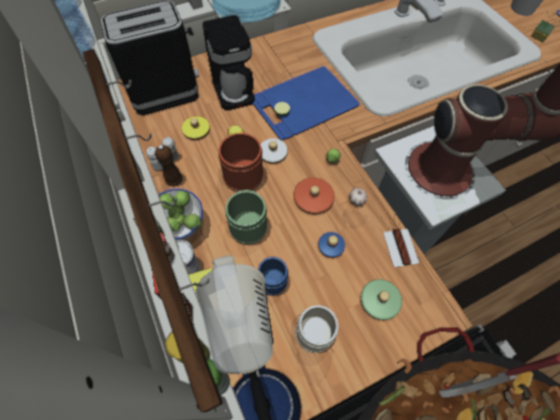

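Lid candidates in the top picture are:
- blue (220,242)
- green (152,257)
- russet (280,254)
- white/cream (355,239)
- yellow look-alike (423,170), not meant
- pale disc on the board (406,276), not a lid

Canisters are white (150,183), blue (212,171), green (276,171) and russet (342,190).

```bash
cat > h.py <<'E'
import numpy as np,cv2
from scipy.optimize import least_squares
H=dict(blue=.095,cream=.110,green=.125,russet=.140)
RR=dict(blue=(.033,.038),cream=(.041,.046),green=(.049,.054),russet=(.057,.062))
FR=dict(blue=.039,cream=.047,green=.055,russet=.063)
def world(f,uv=None):
    h,w=f["depth"].shape
    v,u=np.mgrid[:h,:w].astype(float)
    xd=(u-f["cx"])/f["fx"];yd=(v-f["cy"])/f["fy"]
    rd=np.hypot(xd,yd);r=rd.copy()
    for _ in range(10): r=rd/(1+f["k1"]*r*r)
    s=np.where(rd>0,r/np.maximum(rd,1e-9),1)
    P=np.stack([xd*s,yd*s,np.ones_like(xd)],-1)*f["depth"][...,None]
    return (P-f["t"])@f["R"]
def circ(p,r=None):
    m=p.mean(0)
    if r: g=lambda q:np.hypot(p[:,0]-q[0],p[:,1]-q[1])-r; q0=m
    else: g=lambda q:np.hypot(p[:,0]-q[0],p[:,1]-q[1])-q[2]; q0=[*m,.05]
    return least_squares(g,q0,loss="soft_l1",f_scale=.001).x
def lid(f,mask,W,base=0,R=None):
    k=mask&(f["depth"]>0)&(W[...,2]>base+.040)&(W[...,2]<base+.06)
    fl=(mask&(f["depth"]>0)&(W[...,2]>base+.012)&(W[...,2]<base+.03)).astype(np.uint8)
    c=max(cv2.findContours(fl,cv2.RETR_EXTERNAL,cv2.CHAIN_APPROX_NONE)[0],key=len)[:,0]
    return W[k].mean(0),k.sum(),circ(W[c[:,1],c[:,0],:2])
def can(f,mask,W,h):
    m=cv2.dilate(mask.astype(np.uint8),np.ones((5,5)))>0
    p=W[m&(f["depth"]>0)&(abs(W[...,2]-h)<.006)]
    return circ(p[:,:2]),np.median(p[:,2]),len(p)
E
python3 - <<'E'
from plant import *
from h import *
for cam in("top","side"):
    f=grab_frame(cam);W=world(f)
    print(cam,"table z",W[280:300,200:210,2].mean() if cam=="top" else "")
    if cam=="top":
        n=np.hstack([cv2.resize(f["color"][y-35:y+35,x-35:x+35],(260,260),interpolation=2) for x,y in((355,239),(423,170))]);cv2.imwrite("pics/crop.png",n)
    for c in H:
        for d in regions_of("lid_"+c,f)[:3]:
            try:r=[np.round(x,4) for x in lid(f,d["pixels"],W)]
            except Exception as e:r=e
            print("lid",c,round(d["p"],2),np.round(d["rect"]),r)
        for d in regions_of("canister_"+c,f)[:2]:
            try:r=[np.round(x,4) for x in can(f,d["pixels"],W,H[c])]
            except Exception as e:r=e
            print("can",c,round(d["p"],2),np.round(d["rect"]),r)
E
```

```text
top table z -0.0001334633795710273
lid blue 0.88 [220. 243.  31.  29.] [array([0.4597, 0.0852, 0.0495]), np.int64(78), array([0.4592, 0.0861, 0.0374])]
can blue 0.58 [275. 170.  48.  46.] [array([ 0.6495, -0.0708,  0.0534]), np.float64(0.0952), np.int64(52)]
lid cream 0.9 [354. 240.  35.  35.] [array([ 0.4691, -0.2888,  0.0485]), np.int64(81), array([ 0.4688, -0.2888,  0.0455])]
lid cream 0.66 [424. 169.  30.  32.] [array([ 0.6644, -0.4868,  0.0483]), np.int64(72), array([ 0.6661, -0.4896,  0.0446])]
lid cream 0.52 [279. 255.  43.  42.] [array([ 0.4282, -0.0804,  0.0489]), np.int64(80), array([ 0.4274, -0.0802,  0.0608])]
can cream 0.7 [151. 184.  44.  38.] [array([0.6187, 0.2804, 0.0429]), np.float64(0.1096), np.int64(217)]
lid green 0.7 [342. 193.  52.  53.] [array([ 0.6027, -0.2541,  0.05  ]), np.int64(120), array([ 0.5939, -0.2467,  0.0589])]
lid green 0.69 [150. 259.  36.  39.] [array([0.4159, 0.282 , 0.049 ]), np.int64(80), array([0.418 , 0.2813, 0.0517])]
can green 0.59 [274. 170.  46.  45.] [array([ 0.6519, -0.0707,  0.0513]), np.float64(0.1241), np.int64(251)]
can green 0.5 
[... 815 characters left out ...]
 np.int64(46), array([ 0.6673, -0.4878,  0.0432])]
can cream 0.6 [317. 330.  42.  48.] [array([0.62  , 0.2822, 0.0426]), np.float64(0.1088), np.int64(279)]
lid green 0.78 [382. 298.  43.  44.] [array([0.4201, 0.2847, 0.0476]), np.int64(90), array([0.4184, 0.283 , 0.0535])]
can green 0.72 [248. 218.  39.  55.] [array([ 0.6523, -0.0686,  0.0507]), np.float64(0.1234), np.int64(237)]
lid russet 0.75 [314. 195.  41.  39.] [array([ 0.43  , -0.0758,  0.0473]), np.int64(60), array([ 0.4289, -0.0774,  0.061 ])]
can russet 0.87 [241. 163.  49.  63.] [array([ 0.5945, -0.2435,  0.0595]), np.float64(0.1378), np.int64(239)]h.py:16: RuntimeWarning: Mean of empty slice.
  m=p.mean(0)
  ret = um.true_divide(
```

View pics/crop.png

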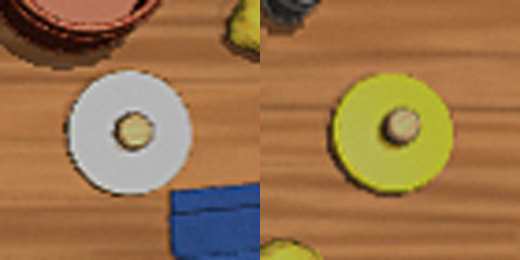

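The left crop shows the white lid, which is the one I want. The right crop shows the yellow look-alike, which I'll leave alone. Next I check obstacle heights along the travel paths.

```bash
python3 - <<'E'
from h import *;import pickle
for c in("top","side"):
    f=pickle.load(open(c+".pkl","rb"));W=world(f)[f["depth"]>0]
    print(c)
    for x in np.arange(.0,1.0,.1):
        print(round(x,1),[ (lambda q: round(float(np.percentile(q,99)),2) if len(q)>5 else None)(W[(W[:,0]>=x)&(W[:,0]<x+.1)&(W[:,1]>=y)&(W[:,1]<y+.1),2]) for y in np.arange(.7,-.6,-.1)])
E
```

```text
top
0.0 [-0.9, -0.9, -0.9, -0.9, -0.9, -0.9, 0.01, 0.29, 0.3, 0.01, 0.01, 0.02, 0.02]
0.1 [0.07, 0.09, 0.32, -0.03, -0.9, -0.9, 0.01, 0.01, 0.01, 0.0, 0.01, 0.02, 0.02]
0.2 [None, 0.12, 0.1, 0.03, 0.01, 0.02, 0.02, 0.01, 0.04, 0.04, 0.01, 0.02, 0.02]
0.3 [None, 0.12, 0.32, 0.09, 0.02, 0.03, 0.01, 0.04, 0.05, 0.05, 0.01, 0.02, 0.04]
0.4 [None, 0.12, 0.14, 0.09, 0.02, 0.05, 0.02, 0.05, 0.05, 0.03, 0.05, 0.02, 0.11]
0.5 [0.1, 0.13, 0.12, 0.1, 0.11, 0.11, 0.01, 0.01, 0.11, 0.14, 0.14, 0.14, 0.05]
0.6 [0.1, 0.12, 0.11, 0.08, 0.11, 0.11, 0.1, 0.1, 0.13, 0.14, 0.14, 0.14, 0.05]
0.7 [0.09, 0.27, 0.28, 0.27, 0.49, 0.52, 0.5, 0.16, 0.12, 0.1, 0.1, 0.16, 0.09]
0.8 [None, 0.28, 0.28, 0.28, 0.58, 0.54, 0.54, 0.55, 0.54, 0.54, 0.55, 0.52, 0.67]
0.9 [None, 0.3, 0.45, 0.47, 0.52, 0.45, 0.44, 0.44, 0.43, 0.43, 0.46, 0.49, 0.49]
side
0.0 [None, None, None, None, None, None, 0.01, 0.32, 0.32, 0.01, 0.01, 0.02, 0.01]
0.1 [None, 0.09, -0.03, -0.07, None, None, 0.0, 0.01, 0.01, 0.0, 0.0, 0.01, 0.02]
0.2 [0.09, 0.12, 0.1, 0.02, 0.0, 0.02, 0.02, 0.02, 0.04, 0.04, 0.0, 0.01, 0.02]
0.3 [None, 0.12, 0.38, 0.09, 0.02, 0.02, 0.0, 0.04, 0.05, 0.05, 0.0, 0.01, 0.04]
0.4 [None, 0.11, 0.15, 0.09, 0.02, 0.05, 0.02, 0.05, 0.05, 0.02, 0.05, 0.02, 0.11]
0.5 [None, None, 0.11, 0.1, 0.11, 0.11, 0.0, 0.0, 0.0, 0.14, 0.14, 0.14, 0.05]
0.6 [None, None, 0.11, 0.08, 0.11, 0.11, 0.1, 0.1, 0.13, 0.14, 0.14, 0.14, 0.05]
0.7 [None, None, None, 0.17, 0.49, 0.52, 0.5, 0.16, 0.12, 0.1, 0.09, 0.16, 0.09]
0.8 [None, None, None, 0.27, 0.89, 0.54, 0.54, 0.55, 0.54, 0.54, 0.69, 0.52, 0.52]
0.9 [None, None, None, None, None, 0.75, 0.73, 0.72, 0.7, 0.69, 0.7, None, None]
```

Request:
{"method": "jog_arm", "body": {"moves": [[[8,0,0,-3,0,0,-0.12],[8,0,0,-3,0,0,-0.12],[8,0,0,-3,0,0,0],[8,0,0,0,0,0,0],[8,0,0,0,0,0,0]]]}}

```text
time: 1.42
tool_pos: [0.1483, 0.6084, 0.3016]
tool_rot: [0.001, -0.001, 1.0, 0.003]
contact_force: [0.6, 0.2, 0.0]
gripper_width: 0.937
grasp_force: 0.0
```

```bash
python3 - <<'E'
from h import *;import pickle
for c in("top","side"):
    f=pickle.load(open(c+".pkl","rb"));W=world(f)[f["depth"]>0]
    q=W[(W[:,0]>.5)&(W[:,0]<.85)&(W[:,1]>0)&(W[:,1]<.4)&(W[:,2]>.2)]
    print(c,len(q),np.percentile(q,[0,1,10,50,90,99],axis=0).round(2).tolist())
E
```

```text
top 5954 [[0.72, 0.0, 0.2], [0.73, 0.01, 0.23], [0.75, 0.08, 0.44], [0.8, 0.23, 0.5], [0.85, 0.32, 0.54], [0.85, 0.39, 0.55]]
side 9501 [[0.72, 0.0, 0.2], [0.73, 0.03, 0.26], [0.76, 0.19, 0.43], [0.8, 0.27, 0.47], [0.85, 0.34, 0.54], [0.85, 0.39, 0.54]]
```

Request:
{"method": "jog_arm", "body": {"moves": [[[6,0,-4.1,0,0,0,0],[6,0,-4.1,0,0,0,0],[6,0,-4.1,0,0,0,0],[6,0,-4.1,0,0,0,0],[6,0,-4.1,0,0,0,0],[6,-3.4,-1.5,0,0,0,0],[6,-3.4,-1.5,0,0,0,0],[6,-3.4,-1.5,0,0,0,0],[6,-3.4,-1.5,0,0,0,0],[6,-3.4,-1.5,0,0,0,0],[6,-3.4,-1.5,0,0,0,0],[6,-3.4,-1.5,0,0,0,0],[6,-3.2,-1.5,0,0,0,0],[6,0,0,3,0,0,0],[6,0,0,3,0,0,0],[6,0,0,3,0,0,0],[6,0,0,0,0,0,0],[6,0,0,0,0,0,0]]]}}

```text
time: 2.92
tool_pos: [0.4165, 0.2817, 0.2052]
tool_rot: [-0.003, -0.0, 1.0, -0.001]
contact_force: [0.5, 0.7, 0.7]
gripper_width: 0.705
grasp_force: 0.0
```

```bash
cat >> h.py <<'E'
def look(name,what,h=None,save=None):
    from plant import grab_frame,regions_of
    f=grab_frame(name);W=world(f)
    if save: cv2.imwrite("pics/"+save,f["color"])
    for d in regions_of(what,f)[:3]:
        try:r=[np.round(x,4) for x in (can(f,d["pixels"],W,h) if h and what[0]=="c" else lid(f,d["pixels"],W,h or 0))]
        except Exception as e:r=e
        print(name,what,round(d["p"],2),np.round(d["rect"]),r)
    return f,W
E
python3 - <<'E'
from h import *
f,W=look("wrist","lid_green",save="w1.png")
import pickle
f=pickle.load(open("side.pkl","rb"));W=world(f)[f["depth"]>0]
for y in np.arange(0,.4,.05):
    q=W[(W[:,0]>.6)&(W[:,0]<.85)&(W[:,1]>y)&(W[:,1]<y+.05)&(W[:,2]>.25)];print(round(y,2),len(q),q[:,0].min(),q[:,2].min())
E
```

```text
wrist lid_green 0.68 [276. 178.  95.  93.] [array([0.4162, 0.2813, 0.0493]), np.int64(516), array([0.418 , 0.2811, 0.0538])]
0.0 164 0.8444523637202455 0.5010654896519331
0.05 265 0.8042082752619735 0.5038757494202335
0.1 214 0.843387101576977 0.5041824005520656
0.15 526 0.7409618178084375 0.40379734603122824
0.2 2358 0.7228651973427149 0.3965483065077071
0.25 2741 0.7324344105972243 0.4104880623406638
0.3 2613 0.7481165260831516 0.25016545285866043
0.35 568 0.794580327232825 0.2544763007257685
```

View pics/w1.png

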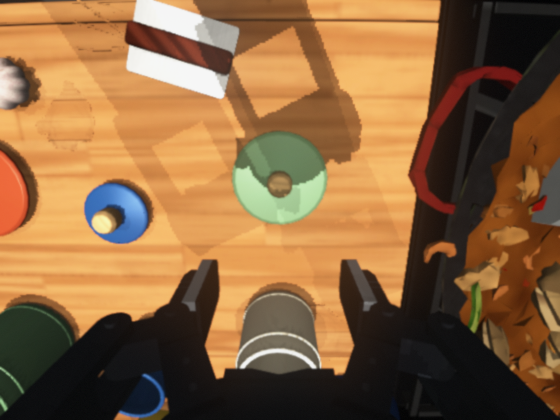

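Wrist view: green lid at (279,178), its knob on the finger centre line. I lower onto it and grip.

Request:
{"method": "jog_arm", "body": {"moves": [[[6,-0.15,0,3.5,0,0,0],[6,0,0,3.5,0,0,0],[6,0,0,3.5,0,0,0],[6,0,0,3.5,0,0,0],[6,0,0,2,0,0,0],[6,0,0,1.0,0,0,0],[6,0,0,0.8,0,0,0],[6,0,0,0,0,0,0],[6,0,0,0,0,0,0],[2,0,0,0,0,0,0],[2,0,0,0,0,0,0],[2,0,0,0,0,0,0],[2,0,0,0,0,0,0],[2,0,0,0,0,0,0],[2,0,0,0,0,0,0],[2,0,0,0,0,0,0],[2,0,0,0,0,0,0],[2,0,0,0,0,0,0]]]}}

```text
time: 4.52
tool_pos: [0.4197, 0.2825, 0.0301]
tool_rot: [-0.0, -0.001, 1.0, -0.0]
contact_force: [-0.1, 0.8, 0.4]
gripper_width: 0.232
grasp_force: 0.0
```

```bash
python3 - <<'E'
from h import *
from plant import state
s=state();print(s["gripper_width"],s["grasp_force"],s["tool_pos"],s["joint_vel"].round(3))
f,W=look("wrist","lid_green",save="w2.png")
look("top","lid_green",save="t2.png")
E
```

```text
0.23238540219506632 0.0 [0.41966721 0.28254274 0.03014766] [-0.001  0.001 -0.     0.     0.001  0.003]
wrist lid_green 0.88 [275. 233. 179. 162.] [array([0.4145, 0.2819, 0.0492]), np.int64(1833), array([0.4152, 0.2815, 0.0519])]
top lid_green 0.61 [156. 260.  28.  44.] [array([nan, nan, nan]), np.int64(0), array([0.4181, 0.2762, 0.0473])]h.py:24: RuntimeWarning: Mean of empty slice.
  return W[k].mean(0),k.sum(),circ(W[c[:,1],c[:,0],:2])
  ret = um.true_divide(
```

View pics/w2.png

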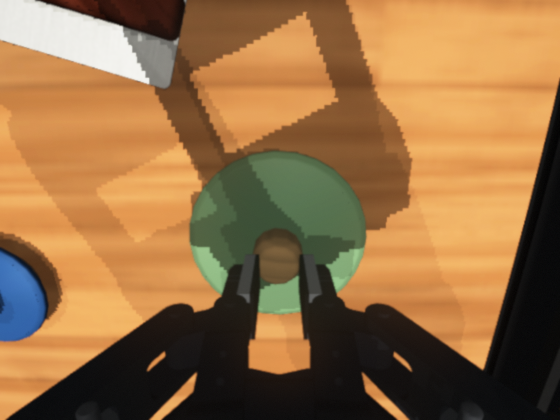

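```bash
cat >> h.py <<'E'
def proj(f,X):
    c=f["R"]@np.array(X)+f["t"];a=c[:2]/c[2];a=a*(1+f["k1"]*(a@a));return np.round([f["fx"]*a[0]+f["cx"],f["fy"]*a[1]+f["cy"]])
E
python3 - <<'E'
from h import *
from plant import *
f=grab_frame("wrist");W=world(f);s=state()
x,y,z=s["tool_pos"]
print("tcp",proj(f,[x,y,z]),"grasp",proj(f,[x,y,z+.019]),"knobtop",proj(f,[.4165,.2815,.052]),"cam",-f["R"].T@f["t"])
for u in (240,245,250,252,310,315,320,278):
  print(u,[(v,W[v,u].round(3).tolist()) for v in (245,255,262,270,285)])
g=f["color"][180:340,180:380];cv2.imwrite("pics/w3.png",cv2.resize(g,(750,600),interpolation=cv2.INTER_CUBIC))
E
```

```text
tcp [279. 251.] grasp [279. 267.] knobtop [277. 264.] cam [0.33735724 0.28235647 0.19628623]
240 [(245, [0.42, 0.259, 0.021]), (255, [0.427, 0.259, 0.022]), (262, [0.432, 0.259, 0.022]), (270, [0.411, 0.265, 0.067]), (285, [0.408, 0.267, 0.085])]
245 [(245, [0.42, 0.262, 0.022]), (255, [0.408, 0.266, 0.058]), (262, [0.337, 0.282, 0.196]), (270, [0.408, 0.268, 0.073]), (285, [0.408, 0.269, 0.085])]
250 [(245, [0.42, 0.265, 0.023]), (255, [0.408, 0.269, 0.059]), (262, [0.408, 0.269, 0.066]), (270, [0.408, 0.27, 0.073]), (285, [0.408, 0.271, 0.085])]
252 [(245, [0.42, 0.266, 0.022]), (255, [0.408, 0.27, 0.059]), (262, [0.408, 0.27, 0.065]), (270, [0.408, 0.271, 0.073]), (285, [0.408, 0.272, 0.085])]
310 [(245, [0.42, 0.302, 0.021]), (255, [0.407, 0.298, 0.06]), (262, [0.408, 0.297, 0.065]), (270, [0.408, 0.296, 0.072]), (285, [0.408, 0.295, 0.085])]
315 [(245, [0.42, 0.305, 0.021]), (255, [0.427, 0.305, 0.021]), (262, [0.432, 0.305, 0.021]), (270, [0.408, 0.298, 0.073]), (285, [0.408, 0.297, 0.085])]
320 [(245, [0.42, 0.308, 0.022]), (255, [0.427, 0.308, 0.022]), (262, [0.431, 0.308, 0.022]), (270, [0.412, 0.302, 0.066]), (285, [0.412, 0.3, 0.079])]
278 [(245, [0.407, 0.282, 0.05]), (255, [0.412, 0.282, 0.051]), (262, [0.416, 0.282, 0.052]), (270, [0.42, 0.282, 0.051]), (285, [0.449, 0.282, 0.021])]
```

View pics/w3.png

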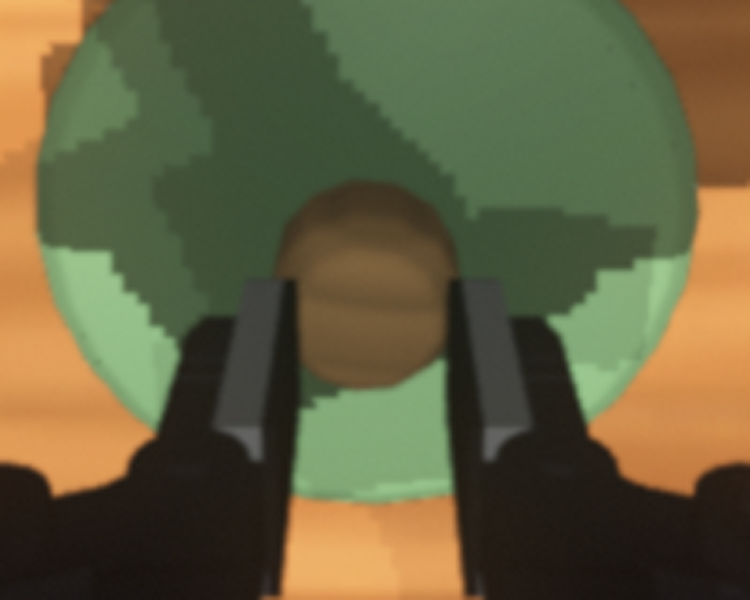

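Crop: the fingertips end at about row 255, depth z≈0.058, so they close just above the knob. The real tips sit about 28 mm above the reported TCP. I open, go about 24 mm lower and grip again.

Request:
{"method": "jog_arm", "body": {"moves": [[[5,0,0,0,0,0,0],[5,0.15,0,0,0,0,0],[5,0,0,0,0,0,0],[5,0,0,0,0,0,0],[5,0,0,0,0,0,0],[5,0,0,0,0,0,0],[5,0,0,0.6,0,0,0],[5,0,0,0.6,0,0,0],[5,0,0,0.6,0,0,0],[5,0,0,0.6,0,0,0],[5,0,0,0,0,0,0],[5,0,0,0,0,0,0]]]}}

```text
time: 5.77
tool_pos: [0.4176, 0.2822, 0.0053]
tool_rot: [-0.001, -0.001, 1.0, -0.0]
contact_force: [0.3, -0.2, 0.2]
gripper_width: 0.586
grasp_force: 0.0
```

```bash
python3 - <<'E'
from h import *
f,W=look("wrist","lid_green",save="w4.png")
E
```

```text
wrist lid_green 0.98 [277. 253. 199. 181.] [array([0.4144, 0.2815, 0.0489]), np.int64(2663), array([0.4162, 0.2816, 0.0525])]
```

View pics/w4.png

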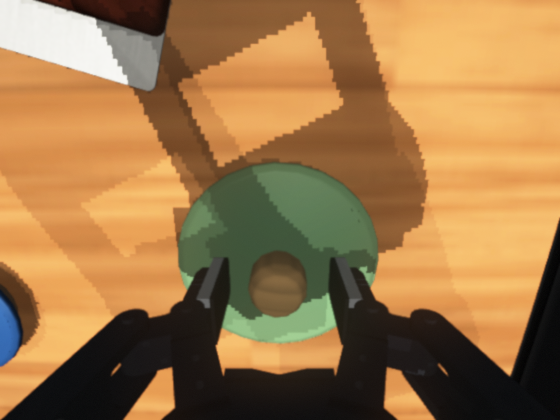

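Fingers now straddle the knob at (278,285), with no contact on the flange. Closing.

Request:
{"method": "jog_arm", "body": {"moves": [[[1,0,0,0,0,0,0],[1,0,0,0,0,0,0],[1,0,0,0,0,0,0],[1,0,0,0,0,0,0],[1,0,0,0,0,0,0],[1,0,0,0,0,0,0],[1,0,0,0,0,0,0],[1,0,0,0,0,0,0]]]}}

```text
time: 6.53
tool_pos: [0.4188, 0.2829, 0.0069]
tool_rot: [0.001, -0.001, 1.0, 0.0]
contact_force: [-2.0, 0.1, 4.9]
gripper_width: 0.298
grasp_force: 59.6
```

```bash
python3 - <<'E'
from h import *
f=look("wrist","lid_green",save="w5.png")
E
```

```text
wrist lid_green 0.97 [279. 250. 198. 184.] [array([0.4146, 0.2827, 0.0491]), np.int64(2524), array([0.4151, 0.2829, 0.0513])]
```

View pics/w5.png

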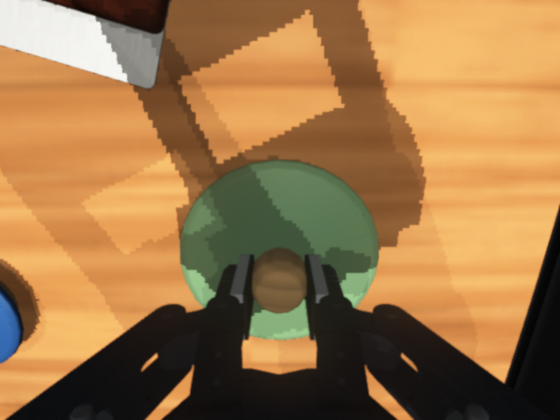

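```bash
python3 - <<'E'
from h import *
from plant import *
f=grab_frame("wrist");W=world(f)
for u in (240,245,312,318):
  print(u,[(v,W[v,u].round(3).tolist()) for v in range(248,275,4)])
E
```

```text
240 [(248, [0.41, 0.262, 0.021]), (252, [0.412, 0.262, 0.022]), (256, [0.407, 0.264, 0.037]), (260, [0.407, 0.265, 0.04]), (264, [0.407, 0.265, 0.045]), (268, [0.407, 0.266, 0.048]), (272, [0.407, 0.266, 0.051])]
245 [(248, [0.41, 0.265, 0.022]), (252, [0.412, 0.265, 0.022]), (256, [0.407, 0.267, 0.036]), (260, [0.407, 0.267, 0.041]), (264, [0.407, 0.267, 0.045]), (268, [0.407, 0.268, 0.048]), (272, [0.407, 0.268, 0.052])]
312 [(248, [0.41, 0.3, 0.022]), (252, [0.412, 0.301, 0.022]), (256, [0.407, 0.299, 0.036]), (260, [0.407, 0.298, 0.04]), (264, [0.407, 0.298, 0.045]), (268, [0.407, 0.298, 0.049]), (272, [0.407, 0.297, 0.052])]
318 [(248, [0.41, 0.304, 0.022]), (252, [0.413, 0.304, 0.021]), (256, [0.407, 0.302, 0.036]), (260, [0.407, 0.301, 0.041]), (264, [0.407, 0.301, 0.044]), (268, [0.407, 0.3, 0.048]), (272, [0.407, 0.3, 0.051])]
```

Request:
{"method": "jog_arm", "body": {"moves": [[[4,0,0,0,0,0,0],[4,0,0,0,0,0,0],[4,0,0,0,0,0,0],[4,0.2,0,0.4,0,0,0],[4,0,0,0.4,0,0,0],[4,0,0,0,0,0,0],[4,0,0,0,0,0,0],[1,0,0,0,0,0,0],[1,0,0,0,0,0,0],[1,0,0,0,0,0,0],[1,0,0,0,0,0,0],[1,0,0,0,0,0,0],[1,0,0,0,0,0,0],[1,0,0,0,0,0,0]]]}}

```text
time: 7.85
tool_pos: [0.4168, 0.2829, -0.0008]
tool_rot: [0.0, -0.001, 1.0, 0.0]
contact_force: [-1.0, -0.9, 5.4]
gripper_width: 0.299
grasp_force: 60.4
```

Request:
{"method": "jog_arm", "body": {"moves": [[[1,0,0,-1,0,0,0],[1,0,0,-2,0,0,0],[1,0,0,-3,0,0,0],[1,0,0,-4,0,0,0],[1,0,0,-4,0,0,0],[1,0,0,-3,0,0,0],[1,0,0,-2,0,0,0],[1,0,0,-1,0,0,0],[1,0,0,0,0,0,0]]]}}

```text
time: 8.6
tool_pos: [0.4174, 0.2831, 0.2012]
tool_rot: [0.002, -0.001, 1.0, 0.001]
contact_force: [-0.4, 0.0, -1.9]
gripper_width: 0.298
grasp_force: 60.1
```

Request:
{"method": "jog_arm", "body": {"moves": [[[1,-0.7,-1,0,0,0,0],[1,-1.2,-1.8,0,0,0,0],[1,-1.6,-2.4,0,0,0,0],[1,-1.6,-2.4,0,0,0,0],[1,-1.6,-2.4,0,0,0,0],[1,-1.6,-2.4,0,0,0,0],[1,-1.6,-2.4,0,0,0,0],[1,-1.6,-2.4,0,0,0,0],[1,-1.6,-2.4,0,0,0,0],[1,-1.6,-2.4,0,0,0,0],[1,-1.6,-2.4,0,0,0,0],[1,-1.6,-2.4,0,0,0,0],[1,-1.6,-2.4,0,0,0,0],[1,-1.6,-2.4,0,0,0,0],[1,-1.4,-2.2,0,0,0,0],[1,-1.0,-1.5,0,0,0,0],[1,0,0,0,0,0,0],[1,0,0,0,0,0,0],[1,0,0,0,0,0,0]]]}}

```text
time: 10.18
tool_pos: [0.6502, -0.0701, 0.1956]
tool_rot: [-0.002, -0.0, 1.0, 0.001]
contact_force: [-0.3, 0.3, -1.1]
gripper_width: 0.3
grasp_force: 60.6
```

```bash
python3 - <<'E'
from h import *
from plant import *
print(state()["tool_pos"],state()["tool_rot"])
f,W=look("wrist","lid_green",h=.2)
cv2.imwrite("pics/w6.png",f["color"])
look("wrist","canister_green",h=.125); look("top","canister_green",h=.125); look("side","canister_green",h=.125);look("side","lid_green",h=.2)
E
```

```text
[ 0.65022957 -0.07008674  0.1955759 ] [-2.10781311e-03 -4.75793817e-04  9.99997509e-01  5.59325652e-04]
wrist lid_green 0.65 [280. 260. 206. 186.] [array([ 0.649 , -0.0701,  0.246 ]), np.int64(2637), array([ 0.6476, -0.0701,  0.0502])]
wrist canister_green 0.6 [278. 160. 128.  59.] [array([ 0.6525, -0.0721,  0.0513]), np.float64(0.125), np.int64(974)]
wrist canister_green 0.58 [549. 159.  21.  76.] Initial guess is outside of provided bounds
top canister_green 0.69 [291. 178.  13.  22.] [array([ 0.6537, -0.0686,  0.0541]), np.float64(0.1245), np.int64(42)]
side canister_green 0.95 [247. 224.  43.  42.] [array([ 0.6517, -0.0693,  0.0513]), np.float64(0.1234), np.int64(152)]
side canister_green 0.53 [272. 150.  24.  23.] [array([ 0.5615, -0.228 ,  0.0293]), np.float64(0.1199), np.int64(1)]
side lid_green 0.75 [244. 193.  45.  40.] [array([ 0.6631, -0.0642,  0.245 ]), np.int64(20), array([ 0.6546, -0.0641,  0.0518])]
side lid_green 0.6 [246. 224.  37.  41.] max() iterable argument is emptyh.py:16: RuntimeWarning: Mean of empty slice.
  m=p.mean(0)
  ret = um.true_divide(
```

View pics/w6.png

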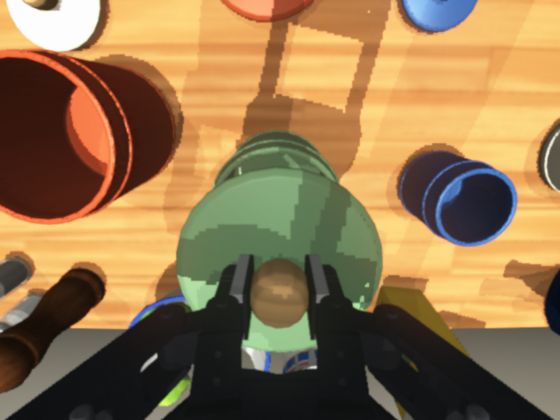

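The lid is held straight, just above the green can at (280,160). Lowering now.

Request:
{"method": "jog_arm", "body": {"moves": [[[1,-0.1,0,1,0,0,0],[1,0,0,2,0,0,0],[1,0,0,2,0,0,0],[1,0,0,1,0,0,0],[1,0,0,0.5,0,0,0],[1,0,0,0.3,0,0,0],[1,0,0,0.3,0,0,0],[1,0,0,0.3,0,0,0],[1,0,0,0.3,0,0,0],[1,0,0,0,0,0,0],[1,0,0,0,0,0,0]]]}}

```text
time: 11.6
tool_pos: [0.6528, -0.0702, 0.1215]
tool_rot: [0.0, -0.001, 1.0, -0.0]
contact_force: [-0.5, -0.5, -0.5]
gripper_width: 0.3
grasp_force: 60.6
```

Request:
{"method": "jog_arm", "body": {"moves": [[[1,0,0,0.2,0,0,0],[1,0,0,0.2,0,0,0],[1,0,0,0.2,0,0,0],[1,0,0,0.2,0,0,0],[1,0,0,0.2,0,0,0],[1,0,0,0,0,0,0]]]}}

```text
time: 12.1
tool_pos: [0.6522, -0.0702, 0.1104]
tool_rot: [-0.001, -0.001, 1.0, -0.0]
contact_force: [-0.0, -0.8, -1.9]
gripper_width: 0.297
grasp_force: 60.6
```

Request:
{"method": "jog_arm", "body": {"moves": [[[1,0,0,0.1,0,0,0],[1,0,0,0,0,0,0],[1,0,0,0,0,0,0]]]}}

```text
time: 12.35
tool_pos: [0.6525, -0.0702, 0.1102]
tool_rot: [-0.0, -0.001, 1.0, -0.0]
contact_force: [-1.5, -0.8, -0.4]
gripper_width: 0.301
grasp_force: 60.8
```

Request:
{"method": "jog_arm", "body": {"moves": [[[1,0,0,0.1,0,0,0],[1,0,0,0,0,0,0],[1,0,0,0,0,0,0]]]}}

```text
time: 12.6
tool_pos: [0.6529, -0.0702, 0.1103]
tool_rot: [0.0, -0.001, 1.0, -0.0]
contact_force: [-4.2, -0.8, 5.8]
gripper_width: 0.299
grasp_force: 62.0
```

Seated: 5.8 N of upward reaction. Release slowly, go up, and head for the blue lid at (0.460, 0.086).

Request:
{"method": "jog_arm", "body": {"moves": [[[2.6,0,0,0,0,0,0],[3.5,0,0,0,0,0,0],[5,0,0,0,0,0,0],[5,0,0,0,0,0,0],[5,0,0,0,0,0,0],[5,0,0,-1,0,0,0],[5,0,0,-3,0,0,0],[5,0,0,-4,0,0,0],[5,2,1.6,-2,0,0,0],[5,2.9,2.4,0,0,0,0],[5,2.9,2.4,0,0,0,0],[5,2.9,2.4,0,0,0,0],[5,2.9,2.4,0,0,0,0],[5,2.9,2.4,0,0,0,0],[5,2.7,2.0,0,0,0,0],[5,0,0,0,0,0,0],[5,0,0,0,0,0,0],[5,0,0,0,0,0,0]]]}}

```text
time: 14.1
tool_pos: [0.461, 0.0856, 0.2101]
tool_rot: [0.001, -0.001, 1.0, -0.0]
contact_force: [-0.3, -0.9, 1.0]
gripper_width: 0.588
grasp_force: 0.0
```

```bash
python3 - <<'E'
from h import *
from plant import *
look("wrist","lid_blue");look("top","lid_green",h=.111);look("side","lid_green",h=.111)
f=grab_frame("top");W=world(f)
p=W[(f["depth"]>0)&(abs(W[...,0]-.652)<.05)&(abs(W[...,1]+.07)<.05)&(abs(W[...,2]-.132)<.008)]
A=np.c_[p[:,:2]-p[:,:2].mean(0),np.ones(len(p))];print("tilt",np.linalg.lstsq(A,p[:,2],rcond=None)[0],len(p))
look("top","canister_blue",h=.095);look("side","canister_blue",h=.095);print(state()["tool_pos"])
E
```

```text
wrist lid_blue 0.87 [279. 176.  67.  67.] [array([0.4587, 0.0845, 0.0493]), np.int64(509), array([0.4602, 0.0845, 0.0381])]
top lid_green 0.7 [213. 173.  36.  31.] max() iterable argument is empty
top lid_green 0.63 [275. 168.  40.  42.] [array([ 0.6516, -0.0694,  0.1596]), np.int64(88), array([ 0.6529, -0.0692,  0.0537])]
side lid_green 0.84 [245. 209.  44.  38.] [array([ 0.6541, -0.0644,  0.1584]), np.int64(80), array([ 0.6528, -0.0672,  0.0526])]
tilt [0.00661399 0.00561582 0.13132828] 1176
top canister_blue 0.76 [211. 174.  32.  33.] [array([0.6573, 0.1106, 0.0355]), np.float64(0.0946), np.int64(163)]
side canister_blue 0.93 [274. 274.  30.  44.] [array([0.6572, 0.111 , 0.0354]), np.float64(0.094), np.int64(161)]
[0.46053815 0.0854907  0.20906853]
```

Green is seated level, with its knob top at the right height. Now the blue lid.

Request:
{"method": "jog_arm", "body": {"moves": [[[4.5,0,-0.1,4,0,0,0],[4.5,0,0,4,0,0,0],[4.5,0,0,4,0,0,0],[4.5,0,0,4,0,0,0],[4.5,0,0,2.5,0,0,0],[4.5,0,0,1.5,0,0,0],[4.5,0,0,0.6,0,0,0],[4.5,0,0,0.3,0,0,0],[4.5,0,0,0,0,0,0],[4.5,0,0,0,0,0,0],[1,0,0,0,0,0,0],[1,0,0,0,0,0,0],[1,0,0,0,0,0,0],[1,0,0,0,0,0,0],[1,0,0,0,0,0,0],[1,0,0,0,0,0,0],[1,0,0,0,0,0,0],[1,0,0,0,0,0,0]]]}}

```text
time: 16.15
tool_pos: [0.4622, 0.0847, 0.0022]
tool_rot: [0.002, -0.001, 1.0, 0.0]
contact_force: [-1.0, 0.1, 6.3]
gripper_width: 0.296
grasp_force: 59.3
```

Request:
{"method": "jog_arm", "body": {"moves": [[[1,0,0,-1,0,0,0],[1,0,0,-2,0,0,0],[1,0,0,-3,0,0,0],[1,0,0,-4,0,0,0],[1,0,0,-4,0,0,0],[1,0,0,-3,0,0,0],[1,-1,0.1,-1,0,0,0],[1,-2,0.3,0,0,0,0],[1,-2.5,0.4,0,0,0,0],[1,-2.5,0.4,0,0,0,0],[1,-2.5,0.4,0,0,0,0],[1,-2.5,0.4,0,0,0,0],[1,-2.5,0.3,0,0,0,0],[1,-2,0.2,0,0,0,0],[1,-1.5,0.1,0,0,0,0],[1,-0.6,0,0,0,0,0],[1,0,0,0,0,0,0],[1,0,0,0,0,0,0]]]}}

```text
time: 17.65
tool_pos: [0.6558, 0.1108, 0.1802]
tool_rot: [-0.0, -0.001, 1.0, -0.0]
contact_force: [-0.8, 0.9, -0.8]
gripper_width: 0.297
grasp_force: 59.2
```

```bash
python3 - <<'E'
from h import *
from plant import *
look("wrist","lid_blue",h=.18);s=state();print(s["tool_pos"],s["tool_rot"]);look("wrist","canister_blue",h=.095);look("side","canister_blue",h=.095)
E
```

```text
wrist lid_blue 0.88 [279. 257. 143. 133.] [array([0.6513, 0.1107, 0.2273]), np.int64(2610), array([0.6523, 0.1108, 0.036 ])]
wrist lid_blue 0.73 [ 56. 214. 112. 134.] max() iterable argument is empty
[0.65551481 0.11084405 0.18034263] [-2.63783416e-04 -6.34954665e-04  9.99999764e-01 -9.81028459e-06]
wrist canister_blue 0.66 [277. 173.  90.  58.] [array([0.6574, 0.1086, 0.0352]), np.float64(0.0951), np.int64(807)]
side canister_blue 0.7 [274. 280.  27.  30.] [array([0.6574, 0.1111, 0.0354]), np.float64(0.0938), np.int64(83)]
side canister_blue 0.2 [239. 209.  29.  37.] Initial guess is outside of provided boundsh.py:16: RuntimeWarning: Mean of empty slice.
  m=p.mean(0)
  ret = um.true_divide(
```

Request:
{"method": "jog_arm", "body": {"moves": [[[1,-0.3,-0.1,1,0,0,0],[1,0,0,2,0,0,0],[1,0,0,2.5,0,0,0],[1,0,0,1.5,0,0,0],[1,0,0,0.7,0,0,0],[1,0,0,0.3,0,0,0],[1,0,0,0.3,0,0,0],[1,0,0,0.2,0,0,0],[1,0,0,0.2,0,0,0],[1,0,0,0.2,0,0,0],[1,0,0,0.2,0,0,0],[1,0,0,0,0,0,0],[1,0,0,0,0,0,0]]]}}

```text
time: 19.03
tool_pos: [0.6595, 0.1099, 0.0893]
tool_rot: [0.0, -0.001, 1.0, 0.0]
contact_force: [-1.0, 0.8, -0.5]
gripper_width: 0.301
grasp_force: 59.2
```

Request:
{"method": "jog_arm", "body": {"moves": [[[1,0,0,0.2,0,0,0],[1,0,0,0.2,0,0,0],[1,0,0,0.1,0,0,0],[1,0,0,0.1,0,0,0],[1,0,0,0,0,0,0],[1,0,0,0,0,0,0]]]}}

```text
time: 19.53
tool_pos: [0.6595, 0.1098, 0.0833]
tool_rot: [0.0, -0.001, 1.0, -0.0]
contact_force: [-1.1, 0.6, 0.6]
gripper_width: 0.298
grasp_force: 59.2
```

Request:
{"method": "jog_arm", "body": {"moves": [[[1,0,0,0.1,0,0,0],[1,0,0,0,0,0,0],[1,0,0,0,0,0,0]]]}}

```text
time: 19.78
tool_pos: [0.6599, 0.1099, 0.0832]
tool_rot: [0.001, -0.001, 1.0, 0.0]
contact_force: [-1.6, -0.4, 5.0]
gripper_width: 0.301
grasp_force: 59.7
```

Seated. Release and go over the russet lid.

Request:
{"method": "jog_arm", "body": {"moves": [[[2.6,0,0,0,0,0,0],[3.5,0,0,0,0,0,0],[5,0,0,0,0,0,0],[5,0,0,0,0,0,0],[5,0,0,0,0,0,0],[5,0,0,-1,0,0,0],[5,0,0,-3,0,0,0],[5,0,0,-4,0,0,0],[5,1.5,-1.2,-4,0,0,0],[5,2.7,-2.2,0,0,0,0],[5,2.7,-2.2,0,0,0,0],[5,2.7,-2.2,0,0,0,0],[5,2.7,-2.2,0,0,0,0],[5,2.7,-2.2,0,0,0,0],[5,2.7,-2.2,0,0,0,0],[5,2.7,-2.2,0,0,0,0],[5,2.7,-2.2,0,0,0,0],[5,0,0,0,0,0,0],[5,0,0,0,0,0,0],[5,0,0,0,0,0,0]]]}}

```text
time: 21.45
tool_pos: [0.43, -0.0777, 0.2006]
tool_rot: [0.001, -0.0, 1.0, -0.0]
contact_force: [0.9, -0.1, 0.8]
gripper_width: 0.583
grasp_force: 0.0
```

```bash
cat >> h.py <<'E'
def tilt(f,W,x,y,h):
    p=W[(f["depth"]>0)&(abs(W[...,0]-x)<.03)&(abs(W[...,1]-y)<.03)&(abs(W[...,2]-h-.021)<.008)]
    A=np.c_[p[:,:2]-p[:,:2].mean(0),np.ones(len(p))];print("tilt",np.linalg.lstsq(A,p[:,2],rcond=None)[0].round(4),len(p))
E
python3 - <<'E'
from h import *
from plant import *
look("wrist","lid_russet");f,W=look("top","lid_blue",h=.081);tilt(f,W,.658,.110,.081);look("side","lid_blue",h=.081)
look("top","canister_russet",h=.14);look("side","canister_russet",h=.14);print(state()["tool_pos"])
E
```

```text
top lid_blue 0.62 [210. 169.  33.  29.] [array([0.6572, 0.1109, 0.1296]), np.int64(88), array([0.6579, 0.1118, 0.0379])]
tilt [0.0034 0.0212 0.1018] 378
side lid_blue 0.91 [274. 270.  28.  31.] [array([0.6587, 0.1131, 0.1297]), np.int64(96), array([0.6569, 0.112 , 0.0371])]
side lid_blue 0.65 [274. 150.  26.  23.] max() iterable argument is empty
top canister_russet 0.89 [342. 191.  54.  54.] [array([ 0.5936, -0.2463,  0.0595]), np.float64(0.1389), np.int64(301)]
side canister_russet 0.67 [241. 162.  49.  61.] [array([ 0.5942, -0.2434,  0.0592]), np.float64(0.1379), np.int64(231)]
[ 0.42968493 -0.07745723  0.19962863]
```

```bash
python3 - <<'E'
from h import *
from plant import *
look("wrist","lid_russet");f=grab_frame("wrist");W=world(f)
m=(f["depth"]>0)&(np.hypot(W[...,0]-.4285,W[...,1]+.079)<.075)
print([np.round(x,4) for x in lid(f,m,W)])
E
```

```text
wrist lid_russet 0.63 [275. 175. 113. 111.] [array([ 0.4269, -0.0819,  0.0492]), np.int64(537), array([ 0.4286, -0.0817,  0.0612])]
[array([ 0.4269, -0.082 ,  0.0492]), np.int64(538), array([ 0.4288, -0.0818,  0.0616])]
```

Request:
{"method": "jog_arm", "body": {"moves": [[[4.5,0.1,-0.35,4,0,0,0],[4.5,0,0,4,0,0,0],[4.5,0,0,4,0,0,0],[4.5,0,0,3,0,0,0],[4.5,0,0,2.5,0,0,0],[4.5,0,0,1.5,0,0,0],[4.5,0,0,0.6,0,0,0],[4.5,0,0,0.3,0,0,0],[4.5,0,0,0,0,0,0],[4.5,0,0,0,0,0,0],[1,0,0,0,0,0,0],[1,0,0,0,0,0,0],[1,0,0,0,0,0,0],[1,0,0,0,0,0,0],[1,0,0,0,0,0,0],[1,0,0,0,0,0,0],[1,0,0,0,0,0,0],[1,0,0,0,0,0,0]]]}}

```text
time: 23.6
tool_pos: [0.43, -0.0818, 0.0026]
tool_rot: [0.001, -0.001, 1.0, -0.001]
contact_force: [-1.4, -0.0, 5.9]
gripper_width: 0.3
grasp_force: 59.1
```

Request:
{"method": "jog_arm", "body": {"moves": [[[1,0,0,-1,0,0,0],[1,0,0,-2,0,0,0],[1,0,0,-3,0,0,0],[1,0,0,-4,0,0,0],[1,0,0,-4,0,0,0],[1,0,0,-4,0,0,0],[1,0,0,-2,0,0,0],[1,-1,-1,-1,0,0,0],[1,-2,-2,0,0,0,0],[1,-2.5,-2.5,0,0,0,0],[1,-2.5,-2.5,0,0,0,0],[1,-2.5,-2.5,0,0,0,0],[1,-2.5,-2.5,0,0,0,0],[1,-2,-2,0,0,0,0],[1,-1,-1,0,0,0,0],[1,-0.4,-0.4,0,0,0,0],[1,0,0,0,0,0,0],[1,0,0,0,0,0,0]]]}}

```text
time: 25.1
tool_pos: [0.5921, -0.2443, 0.2105]
tool_rot: [-0.001, -0.001, 1.0, 0.0]
contact_force: [-0.4, -1.0, -2.0]
gripper_width: 0.298
grasp_force: 59.6
```

```bash
python3 - <<'E'
from h import *
from plant import *
s=state();print(s["tool_pos"],s["tool_rot"]);f,W=look("wrist","lid_russet",h=.209)
m=(f["depth"]>0)&(np.hypot(W[...,0]-s["tool_pos"][0],W[...,1]-s["tool_pos"][1])<.075)
print([np.round(x,4) for x in lid(f,m,W,.209)])
look("wrist","canister_russet",h=.14)
p=W[(f["depth"]>0)&(abs(W[...,2]-.14)<.003)&(np.hypot(W[...,0]-.594,W[...,1]+.245)<.07)]
print(len(p),circ(p[:,:2]),circ(p[:,:2],.0595))
look("side","canister_russet",h=.14)
E
```

```text
[ 0.5921091  -0.2442877   0.21048704] [-5.73056473e-04 -6.68442932e-04  9.99999501e-01  4.71374002e-04]
wrist lid_russet 0.82 [281. 250. 237. 213.] [array([ 0.5877, -0.2445,  0.2571]), np.int64(2616), array([ 0.5868, -0.2442,  0.0583])]
[array([ 0.5863, -0.2443,  0.258 ]), np.int64(4378), array([ 0.5868, -0.2442,  0.0585])]
wrist canister_russet 0.91 [270. 141. 113.  39.] [array([ 0.6033, -0.2465,  0.0682]), np.float64(0.1401), np.int64(610)]
582 [ 0.60367725 -0.2465753   0.06852677] [ 0.59415951 -0.24730801]
side canister_russet 0.6 [241. 166.  47.  53.] [array([ 0.5943, -0.2435,  0.0594]), np.float64(0.1378), np.int64(144)]
```

Request:
{"method": "jog_arm", "body": {"moves": [[[1,-0.35,-0.25,1,0,0,0],[1,0,0,2,0,0,0],[1,0,0,2,0,0,0],[1,0,0,0.8,0,0,0],[1,0,0,0.3,0,0,0],[1,0,0,0.3,0,0,0],[1,0,0,0.3,0,0,0],[1,0,0,0.2,0,0,0],[1,0,0,0.2,0,0,0],[1,0,0,0.2,0,0,0],[1,0,0,0.2,0,0,0],[1,0,0,0,0,0,0],[1,0,0,0,0,0,0]]]}}

```text
time: 26.48
tool_pos: [0.5962, -0.2475, 0.1357]
tool_rot: [-0.0, -0.001, 1.0, 0.0]
contact_force: [-0.6, -0.2, -2.0]
gripper_width: 0.301
grasp_force: 59.6
```

Request:
{"method": "jog_arm", "body": {"moves": [[[1,0,0,0.2,0,0,0],[1,0,0,0.2,0,0,0],[1,0,0,0.1,0,0,0],[1,0,0,0.1,0,0,0],[1,0,0,0.1,0,0,0],[1,0,0,0,0,0,0],[1,0,0,0,0,0,0]]]}}

```text
time: 27.07
tool_pos: [0.5963, -0.2475, 0.1288]
tool_rot: [0.0, -0.001, 1.0, -0.0]
contact_force: [0.2, -0.5, -2.4]
gripper_width: 0.299
grasp_force: 59.6
```

Request:
{"method": "jog_arm", "body": {"moves": [[[1,0,0,0.1,0,0,0],[1,0,0,0,0,0,0],[1,0,0,0,0,0,0]]]}}

```text
time: 27.32
tool_pos: [0.5965, -0.2476, 0.1287]
tool_rot: [0.0, -0.001, 1.0, -0.0]
contact_force: [-3.1, 0.7, 3.3]
gripper_width: 0.3
grasp_force: 60.1
```

Request:
{"method": "jog_arm", "body": {"moves": [[[2.6,0,0,0,0,0,0],[3.5,0,0,0,0,0,0],[5,0,0,0,0,0,0],[5,0,0,0,0,0,0],[5,0,0,0,0,0,0],[5,0,0,-1,0,0,0],[5,0,0,-3,0,0,0],[5,0,0,-4,0,0,0],[5,2,-0.6,0,0,0,0],[5,3,-1,0,0,0,0],[5,3,-1,0,0,0,0],[5,3,-1,0,0,0,0],[5,1.8,-0.6,0,0,0,0],[5,0,0,0,0,0,0],[5,0,0,0,0,0,0],[5,0,0,0,0,0,0]]]}}

```text
time: 28.65
tool_pos: [0.469, -0.2897, 0.2085]
tool_rot: [0.001, -0.001, 1.0, -0.0]
contact_force: [1.1, 0.1, 0.8]
gripper_width: 0.585
grasp_force: 0.0
```

```bash
python3 - <<'E'
from h import *
from plant import *
f,W=look("wrist","lid_cream",save="w7.png");s=state();print(s["tool_pos"])
m=(f["depth"]>0)&(np.hypot(W[...,0]-.4687,W[...,1]+.287)<.06)
print([np.round(x,4) for x in lid(f,m,W)])
f,W=look("top","lid_russet",h=.126);tilt(f,W,.594,-.246,.126);look("side","lid_russet",h=.126)
print(proj(f,[.594,-.246,.14]))
look("top","canister_cream",h=.11);look("side","canister_cream",h=.11)
E
```

```text
wrist lid_cream 0.72 [279. 176.  80.  80.] [array([ 0.4674, -0.2907,  0.0493]), np.int64(509), array([ 0.4687, -0.2905,  0.0458])]
wrist lid_cream 0.7 [132. 307.  63.  34.] [array([nan, nan, nan]), np.int64(0), array([ 0.6616, -0.492 ,  0.0409])]
[ 0.46923832 -0.28937532  0.20808436]
[array([ 0.4674, -0.2907,  0.0493]), np.int64(509), array([ 0.469 , -0.2907,  0.0461])]
tilt [-0.0041 -0.0004  0.147 ] 442
side lid_russet 0.65 [240. 148.  40.  35.] [array([ 0.5966, -0.2403,  0.1733]), np.int64(68), array([ 0.5961, -0.2435,  0.061 ])]
[344. 188.]
top canister_cream 0.76 [150. 185.  46.  35.] [array([0.6186, 0.2803, 0.0429]), np.float64(0.1094), np.int64(218)]
side canister_cream 0.94 [316. 331.  42.  46.] [array([0.62  , 0.2823, 0.0426]), np.float64(0.1087), np.int64(278)]h.py:24: RuntimeWarning: Mean of empty slice.
  return W[k].mean(0),k.sum(),circ(W[c[:,1],c[:,0],:2])
  ret = um.true_divide(
```

Russet is seated level, flange at 0.147 as expected. Now the cream (white) lid at wrist pixel (279,176).

Request:
{"method": "jog_arm", "body": {"moves": [[[4.5,0.05,-0.1,4,0,0,0],[4.5,0,0,4,0,0,0],[4.5,0,0,4,0,0,0],[4.5,0,0,4,0,0,0],[4.5,0,0,2.3,0,0,0],[4.5,0,0,1.5,0,0,0],[4.5,0,0,0.6,0,0,0],[4.5,0,0,0.3,0,0,0],[4.5,0,0,0,0,0,0],[4.5,0,0,0,0,0,0],[1,0,0,0,0,0,0],[1,0,0,0,0,0,0],[1,0,0,0,0,0,0],[1,0,0,0,0,0,0],[1,0,0,0,0,0,0],[1,0,0,0,0,0,0],[1,0,0,0,0,0,0],[1,0,0,0,0,0,0]]]}}

```text
time: 30.65
tool_pos: [0.4691, -0.2917, 0.0029]
tool_rot: [0.001, -0.001, 1.0, -0.001]
contact_force: [-0.4, 0.8, 6.5]
gripper_width: 0.3
grasp_force: 58.9
```

Request:
{"method": "jog_arm", "body": {"moves": [[[1,0,0,-1,0,0,0],[1,0,0,-2,0,0,0],[1,0,0,-4,0,0,0],[1,0,0,-4,0,0,0],[1,0,0,-4,0,0,0],[1,0,0,-4,0,0,0],[1,0,0,-2,0,0,0],[1,0,0,-1,0,0,0],[1,0,0,0,0,0,0]]]}}

```text
time: 31.4
tool_pos: [0.4688, -0.2914, 0.2241]
tool_rot: [0.002, -0.001, 1.0, -0.002]
contact_force: [0.2, 1.2, -1.5]
gripper_width: 0.299
grasp_force: 59.3
```

Request:
{"method": "jog_arm", "body": {"moves": [[[1,-0.4,1.5,0,0,0,0],[1,-0.7,2.5,0,0,0,0],[1,-0.9,3.3,0,0,0,0],[1,-0.9,3.3,0,0,0,0],[1,-0.9,3.3,0,0,0,0],[1,-0.9,3.3,0,0,0,0],[1,-0.9,3.3,0,0,0,0],[1,-0.9,3.3,0,0,0,0],[1,-0.9,3.3,0,0,0,0],[1,-0.9,3.3,0,0,0,0],[1,-0.9,3.3,0,0,0,0],[1,-0.9,3.3,0,0,0,0],[1,-0.9,3.3,0,0,0,0],[1,-0.9,3.3,0,0,0,0],[1,-0.9,3.3,0,0,0,0],[1,-0.9,3.3,0,0,0,0],[1,-0.8,3.2,0,0,0,0],[1,-0.4,2.2,0,0,0,0],[1,-0.2,1.3,0,0,0,0]]]}}

```text
time: 32.98
tool_pos: [0.6165, 0.2806, 0.2164]
tool_rot: [-0.003, -0.002, 1.0, -0.001]
contact_force: [0.6, -0.2, -1.6]
gripper_width: 0.298
grasp_force: 59.4
```

Request:
{"method": "jog_arm", "body": {"moves": [[[1,0,0,1,0,0,0],[1,0,0,2,0,0,0],[1,0,0,1,0,0,0],[1,0,0,0,0,0,0],[1,0,0,0,0,0,0],[1,0,0,0,0,0,0]]]}}

```text
time: 33.48
tool_pos: [0.6183, 0.2777, 0.1811]
tool_rot: [0.0, -0.0, 1.0, -0.0]
contact_force: [0.5, -0.7, -1.2]
gripper_width: 0.299
grasp_force: 59.4
```

```bash
python3 - <<'E'
from h import *
from plant import *
s=state();print(s["tool_pos"],s["tool_rot"]);f,W=look("wrist","lid_cream",h=s["tool_pos"][2]-.003)
look("wrist","canister_cream",h=.11)
p=W[(f["depth"]>0)&(abs(W[...,2]-.11)<.003)&(np.hypot(W[...,0]-.619,W[...,1]-.281)<.055)]
print(len(p),circ(p[:,:2]),circ(p[:,:2],.0435))
E
```

```text
[0.61832351 0.27770157 0.18106965] [ 1.09547791e-04 -6.75995442e-05  9.99999991e-01 -3.69095146e-05]
wrist lid_cream 0.84 [280. 257. 170. 159.] [array([0.615 , 0.2776, 0.2271]), np.int64(2700), array([0.6153, 0.2779, 0.043 ])]
wrist canister_cream 0.61 [281. 167. 112.  63.] [array([0.6198, 0.2801, 0.0434]), np.float64(0.11), np.int64(970)]
901 [0.62032514 0.28006354 0.04373814] [0.62003843 0.28007887]
```

Request:
{"method": "jog_arm", "body": {"moves": [[[1,-0.15,0.23,1,0,0,0],[1,0,0,2,0,0,0],[1,0,0,2,0,0,0],[1,0,0,0.8,0,0,0],[1,0,0,0.3,0,0,0],[1,0,0,0.3,0,0,0],[1,0,0,0.3,0,0,0],[1,0,0,0.2,0,0,0],[1,0,0,0.2,0,0,0],[1,0,0,0.2,0,0,0],[1,0,0,0.2,0,0,0],[1,0,0,0,0,0,0],[1,0,0,0,0,0,0]]]}}

```text
time: 34.77
tool_pos: [0.6196, 0.2809, 0.1057]
tool_rot: [-0.0, -0.001, 1.0, -0.0]
contact_force: [0.5, 0.9, -2.1]
gripper_width: 0.296
grasp_force: 59.4
```

Request:
{"method": "jog_arm", "body": {"moves": [[[1,0,0,0.2,0,0,0],[1,0,0,0.2,0,0,0],[1,0,0,0.1,0,0,0],[1,0,0,0.1,0,0,0],[1,0,0,0.1,0,0,0],[1,0,0,0,0,0,0],[1,0,0,0,0,0,0]]]}}

```text
time: 35.35
tool_pos: [0.6197, 0.2809, 0.0989]
tool_rot: [0.0, -0.001, 1.0, 0.0]
contact_force: [0.0, 0.7, -0.6]
gripper_width: 0.298
grasp_force: 59.5
```

Request:
{"method": "jog_arm", "body": {"moves": [[[1,0,0,0.1,0,0,0],[1,0,0,0,0,0,0],[1,0,0,0,0,0,0]]]}}

```text
time: 35.6
tool_pos: [0.62, 0.281, 0.0989]
tool_rot: [0.0, -0.001, 1.0, 0.0]
contact_force: [-3.3, -0.8, 6.1]
gripper_width: 0.297
grasp_force: 60.0
```

Seated. Release, rise and retreat to look.

Request:
{"method": "jog_arm", "body": {"moves": [[[2.6,0,0,0,0,0,0],[3.5,0,0,0,0,0,0],[5,0,0,0,0,0,0],[5,0,0,0,0,0,0],[5,0,0,0,0,0,0],[5,0,0,-1,0,0,0],[5,0,0,-3,0,0,0],[5,0,0,-4,0,0,0],[5,0,0,-3,0,0,0],[5,3,-1,0,0,0,0],[5,4,-1,0,0,0,0],[5,4,-1,0,0,0,0],[5,4,-1,0,0,0,0],[5,4,-1,0,0,0,0],[5,3,-1,0,0,0,0],[5,0,0,0,0,0,0],[5,0,0,0,0,0,0]]]}}

```text
time: 37.02
tool_pos: [0.3989, 0.2205, 0.2086]
tool_rot: [0.001, -0.001, 1.0, 0.0]
contact_force: [0.7, -0.5, -0.5]
gripper_width: 0.585
grasp_force: 0.0
```

```bash
python3 - <<'E'
from h import *
from plant import *
f=grab_frame("top");W=world(f);cv2.imwrite("pics/end.png",f["color"])
for x,y,h in((.658,.11,.081),(.652,-.07,.111),(.594,-.246,.126),(.619,.281,.096)): print(h,end=" ");tilt(f,W,x,y,h)
print(state()["tool_pos"],state()["contact_force"])
E
```

```text
0.081 tilt [0.0049 0.0076 0.1021] 376
0.111 tilt [-0.0038  0.002   0.1323] 417
0.126 tilt [0.002  0.0071 0.1472] 441
0.096 tilt [-0.0024  0.0063  0.1174] 393
[0.39994134 0.22069072 0.20880444] [ 0.27914971 -0.09766759  1.11550278]
```

View pics/end.png

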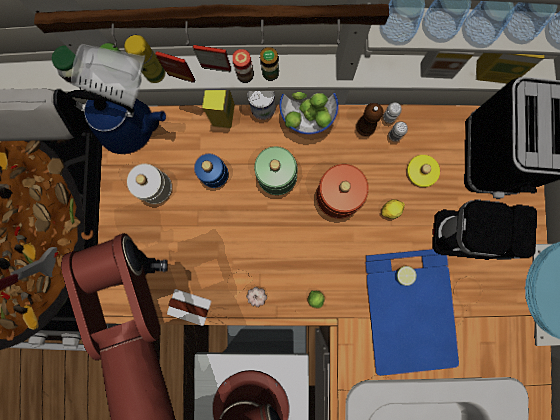

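All four canisters are closed with their own lids: cream (148,183), blue (211,170), green (276,170) and russet (343,190). All are level, at the seated height, and the arm is clear.

```bash
python3 -c "
from plant import *
print(job_done())"
```

```text
the job is handed in; nothing more can be done
None
```

All four canisters are closed with their own lids, each measured level and at seated height, the canisters are still where they stood, and the job was handed in after about 37 s of the 128 s allowed.

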